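# Tidy the beading table

### The arm

A 6-joint arm with a two-finger parallel gripper is mounted at the origin on the work surface. World frame = base frame: x ahead of the robot, y to its left, z up, the work surface at z = 0. Lengths are in m, angles in rad, forces in N, time in s.
With the tool pointing down it reaches from about 0.325 to 0.775 m from the base axis. Payload 5.5 kg.
Tool frame: the origin (TCP) lies between the finger pads; the fingertips stand 8 mm ahead of it and the grasp point (between the pads) lies 11 mm behind it (tcp_to_tips is the distance from the TCP to the fingertips, in m); z points along the fingers, y is the line along which they close (so a half turn about z gives the same grasp; the last joint's range is limited). The gripper opens to 88 mm and grips with 3 to 60 N. Pads are 20 mm wide; open, the fingers measure 115 mm over their backs; the gripper's body (75 mm by 178 mm) begins 61 mm behind the grasp point.
Start: joints at [-1.162, 0.091, 1.231, -0, 1.82, -0.057], TCP at [0.269, -0.536, 0.231] pointing down, gripper open.
Joint ranges: [-2.87, 2.87], [-0.86, 2.18], [0.17, 2.46], [-1.51, 4.65], [0.06, 2.69], [-2.65, 2.65]. Speed limits (rad/s): [2.57, 2.57, 3.01, 3.14, 3.14, 3.14].

### API

Orientations are given as a unit quaternion [w, x, y, z].
In Python, from bench import * gives the robot as it stands. Calls block until the motion is done:
- move_to(position, orientation): joint-space move of the TCP to a pose.
- move_l(position, speed=0.15, orientation=None): straight line of the TCP; orientation=None keeps the orientation; speed is the mean speed in m/s.
- movej(angles): joint-space move.
- gripper_open() and close(): open the fingers fully, or close them until they stop; the grip force is fixed at half the most.
- hold(seconds).
- inverse_kinematics(position, orientation): joint angles nearest the present ones, or None.
- state(): the state.
- get_image(name): name is "side" or "top" or "wrist"; returns a dict with "frame" (384x512x3 uint8, blue, green, red), "depth" (384x512 float32, m along the optical axis (not along the pixel's ray), 0 where there is no reading), "camera_matrix" (3x3 intrinsics, pixels), "view" (4x4, takes a point from world to camera coordinates). Camera axes: x right, y up, looking along -z (the intrinsics and any distortion apply to the point x, -y, -z); pixel columns grow to the right and rows downward; lengths in m; the calibration is good to about 2 mm. A picture is of the moment at which its call begins.
A pose or a line that the arm cannot do raises IKError and nothing moves.
- job_done(): hands the job in; it is judged then, once.
The state is a dict: "time": time; "joint_pos": joint angles; "dq": joint speeds; "joint_torque": joint torques, N m; "ee_pos": TCP position; "ee_rot": TCP orientation; "ft_force": force on the tool from outside, world axes, zero at the start; "moment": the same for the moment, N m; "finger_gap": finger opening in m; "finger_force": force on a finger pad.
Only numpy, scipy, OpenCV 4.12 (cv2) and the standard library are available. Lean on these libraries where they do the work, as an engineer would, in place of code of your own. Each camera call takes 0.05 s, during which the arm holds its last target. There are 200 camera calls.

### The job

Clear up the beading table. First take the little basket out of the sorting tray and hang it by its handle on the hook of the stand; then sort the bead tubes by length, laying every tube flat on the floor of the tray whose width fits it, crosswise and side by side in a row, none stacked or resting on a rim. Leave the dish of beads, the thread spool and the glass jar where they stand.

Things in the scene. Friction and masses are not known exactly. Their poses are not given: they have to be found in the camera images.
- tray_short: fixed wooden one-row tray for the short tubes: outside 162 mm along x (the row) and 86 mm along y, inside 150 by 74 mm, so up to three tubes 60 mm long lie side by side in it, each crosswise (along the tray's y). Floor 5 mm thick; rim all round 6 mm wide, 6 mm above the floor (11 mm above the table). Origin: centre of the underside, on the table.
- tray_medium: fixed wooden one-row tray for the medium tubes: outside 162 mm along x (the row) and 111 mm along y, inside 150 by 99 mm, so up to three tubes 85 mm long lie side by side in it, each crosswise (along the tray's y). Floor 5 mm thick; rim all round 6 mm wide, 6 mm above the floor (11 mm above the table). Origin: centre of the underside, on the table.
- tray_long: fixed wooden one-row tray for the long tubes: outside 162 mm along x (the row) and 136 mm along y, inside 150 by 124 mm, so up to three tubes 110 mm long lie side by side in it, each crosswise (along the tray's y). Floor 5 mm thick; rim all round 6 mm wide, 6 mm above the floor (11 mm above the table). Origin: centre of the underside, on the table.
- tube_short1: short bead tube, loose: square frosted tube with a steel cap on each end, 60 mm long by 24 mm by 24 mm, beads sealed inside. All tubes look alike but for length (60, 85 or 110 mm). Origin: its centre (12 mm above what it lies on); x runs along its length. May be absent.
- tube_short2: short bead tube, loose: square frosted tube with a steel cap on each end, 60 mm long by 24 mm by 24 mm, beads sealed inside. All tubes look alike but for length (60, 85 or 110 mm). Origin: its centre (12 mm above what it lies on); x runs along its length. May be absent.
- tube_medium1: medium bead tube, loose: square frosted tube with a steel cap on each end, 85 mm long by 24 mm by 24 mm, beads sealed inside. All tubes look alike but for length (60, 85 or 110 mm). Origin: its centre (12 mm above what it lies on); x runs along its length. May be absent.
- tube_medium2: medium bead tube, loose: square frosted tube with a steel cap on each end, 85 mm long by 24 mm by 24 mm, beads sealed inside. All tubes look alike but for length (60, 85 or 110 mm). Origin: its centre (12 mm above what it lies on); x runs along its length. May be absent.
- tube_medium3: medium bead tube, loose: square frosted tube with a steel cap on each end, 85 mm long by 24 mm by 24 mm, beads sealed inside. All tubes look alike but for length (60, 85 or 110 mm). Origin: its centre (12 mm above what it lies on); x runs along its length. May be absent.
- tube_long1: long bead tube, loose: square frosted tube with a steel cap on each end, 110 mm long by 24 mm by 24 mm, beads sealed inside. All tubes look alike but for length (60, 85 or 110 mm). Origin: its centre (12 mm above what it lies on); x runs along its length. May be absent.
- tube_long2: long bead tube, loose: square frosted tube with a steel cap on each end, 110 mm long by 24 mm by 24 mm, beads sealed inside. All tubes look alike but for length (60, 85 or 110 mm). Origin: its centre (12 mm above what it lies on); x runs along its length. May be absent.
- tube_long3: long bead tube, loose: square frosted tube with a steel cap on each end, 110 mm long by 24 mm by 24 mm, beads sealed inside. All tubes look alike but for length (60, 85 or 110 mm). Origin: its centre (12 mm above what it lies on); x runs along its length. May be absent.
- basket: small open steel basket, loose, 150 g, 70 mm (x) by 100 mm (y) by 45 mm high, with a rigid upright handle: uprights at y = +-49.5 mm joined at the top by a straight flat wooden bar along y, 8 mm thick (x) and 14 mm high, its middle 125 mm above the underside. It starts standing in the long tray. Origin: centre of the underside, z up.
- basket_bar (a point): middle of the basket's handle bar, 125 mm above the basket's underside (bar underside at 118 mm, top at 132 mm); axes as the basket's
- stand: fixed hook stand: 110 mm square wooden foot, upright 12 mm thick post to 200 mm, and at its top a level 8 mm thick hook arm pointing to the stand's -x, centre line 200 mm up; 105 mm from the post it turns up to a tip 226 mm above the table, 113 mm from the post. Origin: centre of the foot's underside.
- hook_seat (a point): where the handle bar's underside should rest: on top of the hook arm, 66 mm out from the post's axis, 204 mm above the table; axes as the stand's (arm along x, tip towards -x)
- dish: kidney-shaped steel dish of beads, 190 by 110 mm, 31 mm high, a bystander; origin: centre of the underside
- spool: wooden thread spool, 44 mm across, 55 mm high, upright, a bystander; origin: centre of the underside
- jar: glass jar with metal cap, 60 mm across, 60 mm high, a bystander; origin: centre of the underside
There are look-alikes about, which are no part of the job. Leave any red look-alike of the tube_long2 alone. What is shaped like the tube_medium3 but pink or yellow is not meant.

How it is judged:
On the way, in this order (a step that is already met when the one before it is completed fails the run):
1. the basket hangs by its handle on the hook, let go (x of basket_bar in the frame of hook_seat between -0.036 and 0.036 m and y of basket_bar in the frame of hook_seat between -0.036 and 0.036 m and z of basket_bar in the frame of hook_seat between -0.004 and 0.02 m and contact force between basket and stand above 0.5 N and angle between basket's own z axis and vertical below 0.4 rad and contact force between basket and the fingers below 0.05 N), for 0.3 s.
2. every tube lies flat and crosswise in the tray of its length (x of tube_short1 in the frame of tray_short between -0.068 and 0.068 m and y of tube_short1 in the frame of tray_short between -0.013 and 0.013 m and z of tube_short1 in the frame of tray_short between 0.01 and 0.021 m and angle between the x axis of each of tube_short1, tube_short2 and the y axis of tray_short, either way round below 0.3 rad and linear speed of each of tube_short1, tube_short2, tube_medium1, tube_medium2, tube_medium3, tube_long1, tube_long2, tube_long3 below 0.03 m/s and x of tube_short2 in the frame of tray_short between -0.068 and 0.068 m and y of tube_short2 in the frame of tray_short between -0.013 and 0.013 m and z of tube_short2 in the frame of tray_short between 0.01 and 0.021 m and x of tube_medium1 in the frame of tray_medium between -0.068 and 0.068 m and y of tube_medium1 in the frame of tray_medium between -0.013 and 0.013 m and z of tube_medium1 in the frame of tray_medium between 0.01 and 0.021 m and angle between the x axis of each of tube_medium1, tube_medium2, tube_medium3 and the y axis of tray_medium, either way round below 0.3 rad and x of tube_medium2 in the frame of tray_medium between -0.068 and 0.068 m and y of tube_medium2 in the frame of tray_medium between -0.013 and 0.013 m and z of tube_medium2 in the frame of tray_medium between 0.01 and 0.021 m and x of tube_medium3 in the frame of tray_medium between -0.068 and 0.068 m and y of tube_medium3 in the frame of tray_medium between -0.013 and 0.013 m and z of tube_medium3 in the frame of tray_medium between 0.01 and 0.021 m and x of tube_long1 in the frame of tray_long between -0.068 and 0.068 m and y of tube_long1 in the frame of tray_long between -0.013 and 0.013 m and z of tube_long1 in the frame of tray_long between 0.01 and 0.021 m and angle between the x axis of each of tube_long1, tube_long2, tube_long3 and the y axis of tray_long, either way round below 0.3 rad and x of tube_long2 in the frame of tray_long between -0.068 and 0.068 m and y of tube_long2 in the frame of tray_long between -0.013 and 0.013 m and z of tube_long2 in the frame of tray_long between 0.01 and 0.021 m and x of tube_long3 in the frame of tray_long between -0.068 and 0.068 m and y of tube_long3 in the frame of tray_long between -0.013 and 0.013 m and z of tube_long3 in the frame of tray_long between 0.01 and 0.021 m), for 0.2 s.
At the end, for the whole second after the job is handed in: The basket hangs on the hook by its handle bar (bar's middle within 36 mm of the seat along and across the arm, basket tilted less than 0.4 rad, nearly still) and every tube present lies flat and at rest on the floor of the tray of its own length, crosswise within 0.3 rad, between the rims (all of step 2 and x of basket_bar in the frame of hook_seat between -0.036 and 0.036 m and y of basket_bar in the frame of hook_seat between -0.036 and 0.036 m and z of basket_bar in the frame of hook_seat between -0.004 and 0.02 m and contact force between basket and stand above 0.5 N and angle between basket's own z axis and vertical below 0.4 rad and linear speed of basket below 0.08 m/s); the robot touches nothing.
It fails at once if the dish is moved or knocked over (distance of dish from where it was at the start of the episode above 0.03 m or angle between dish's own z axis and vertical above 0.5 rad).
It fails at once if the spool is moved or knocked over (distance of spool from where it was at the start of the episode above 0.03 m or angle between spool's own z axis and vertical above 0.5 rad).
It fails at once if the jar is moved or knocked over (distance of jar from where it was at the start of the episode above 0.03 m or angle between jar's own z axis and vertical above 0.5 rad).
Of tube_short1, tube_short2, tube_medium1, tube_medium2, tube_medium3, tube_long1, tube_long2, tube_long3 only 6 to 8 are there at a start; the rules pass over those that are not, and their reading is None.
At some moment in a run one of tube_short1, tube_short2, tube_medium1, tube_medium2, tube_medium3, tube_long1, tube_long2, tube_long3 may be knocked a few centimetres aside while the robot is not near it.
It also fails if it takes over 200 s, if anything falls off the work surface, if the arm or the gripper's body presses on something with over 40 N, if the wrist force passes 120 N, or if a joint passes its speed limit or range.

## Working session

There is one attempt and no reset: what is moved stays moved. The work goes in short steps, each a Python script; the robot and the scene stay as the last script left them, time stands still between calls to the robot, and variables do not carry over. Pictures are saved under pics/ and viewed, at most 14 in all, crops included, and the job is handed in when it is done.

```bash
ls; mkdir -p pics; python3 - <<'E'
from bench import *
import cv2,numpy as np
for n in("top","side"):
    g=get_image(n); cv2.imwrite(f"pics/{n}0.png",g["frame"]); np.savez(f"{n}0.npz",**g)
    print(n,g["camera_matrix"].tolist(),np.round(g["view"],3).tolist(),g.keys(), (g["depth"]>0).mean())
print(state())
E
```

```text
pics
top [[404.55681508716344, 0.0, 245.84524472878846], [0.0, 404.55681508716344, 192.85590421818256], [0.0, 0.0, 1.0]] [[-0.022, -1.0, -0.005, 0.012], [0.989, -0.022, 0.144, -0.561], [-0.144, -0.002, 0.99, -1.38], [0.0, 0.0, 0.0, 1.0]] dict_keys(['frame', 'depth', 'camera_matrix', 'view']) 0.9957987467447916
side [[436.7773717715549, 0.0, 252.41940510588847], [0.0, 436.7773717715549, 197.98658615601875], [0.0, 0.0, 1.0]] [[-0.68, -0.733, 0.015, 0.355], [0.447, -0.399, 0.801, -0.36], [-0.581, 0.551, 0.599, -1.098], [0.0, 0.0, 0.0, 1.0]] dict_keys(['frame', 'depth', 'camera_matrix', 'view']) 0.9959513346354166
{'time': 0.1, 'joint_pos': array([-1.16172553e+00,  9.17698789e-02,  1.23175857e+00, -1.65804353e-05,
        1.81978879e+00, -5.67286558e-02]), 'dq': array([-1.37705456e-05, -3.80515764e-03, -1.68061179e-03,  8.73348223e-04,
       -4.57188076e-04, -5.93388401e-04]), 'joint_torque': array([ 1.49014588e-03, -4.47857988e+01, -4.07569706e+01,  6.99706329e-02,
        2.84580613e-02, -1.09637429e-04]), 'ee_pos': array([ 0.26936124, -0.53585977,  0.22963202]), 'ee_rot': array([-8.47539837e-04,  9.73001338e-01,  2.30797860e-01, -1.59038773e-04]), 'ft_force': array([ 0.28868011, -0.84681304, -0.0451244 ]), 'moment': array([-0.00926143, -0.00447677,  0.03435191]), 'finger_force': 0.0, 'finger_gap': 0.08750344828139268}
```

```bash
python3 - <<'E'
import cv2
a=cv2.imread("pics/top0.png"); cv2.imwrite("pics/top0b.png",cv2.resize(a,(800,600),interpolation=cv2.INTER_CUBIC))
a=cv2.imread("pics/side0.png"); cv2.imwrite("pics/side0b.png",cv2.resize(a,(800,600),interpolation=cv2.INTER_CUBIC))
E
```

```text
(no output)
```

View pics/top0b.png

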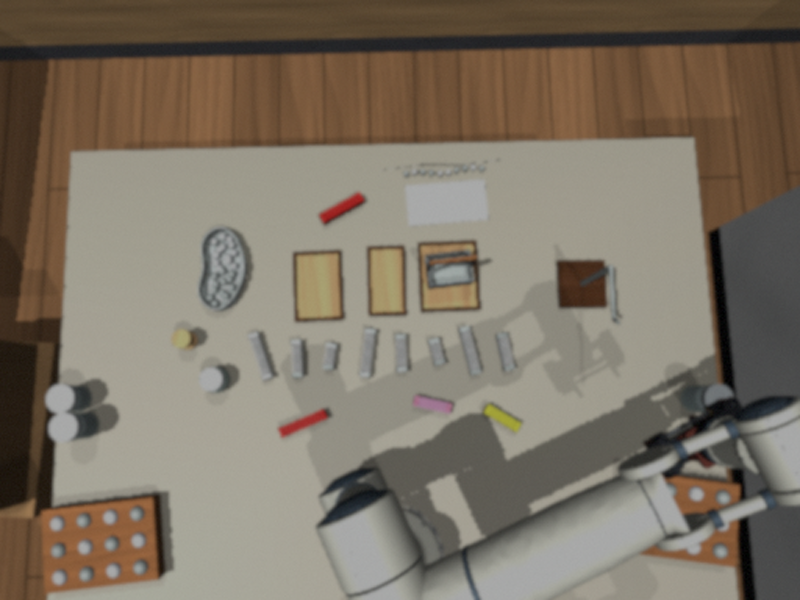

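View pics/side0b.png

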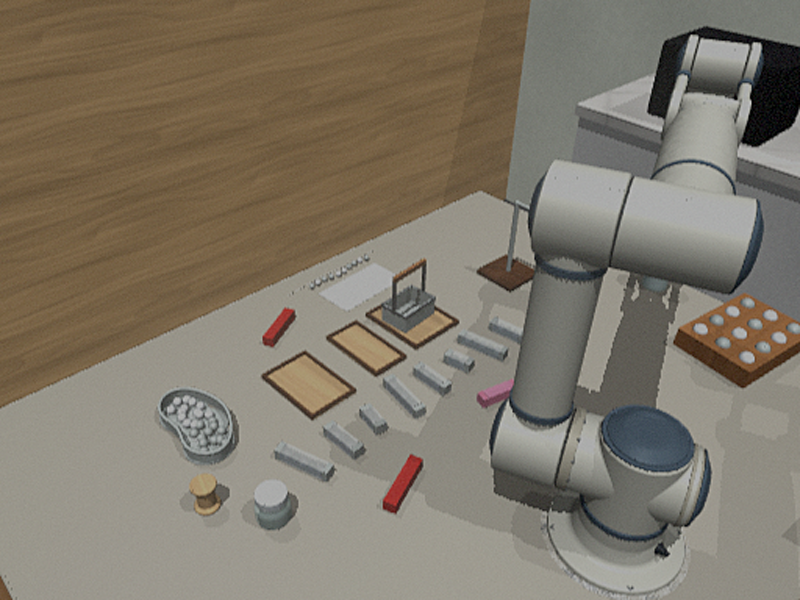

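Top view (enlarged px): 8 grey tubes lie in a row at (261,355) long, (297,357) medium, (330,355) short, (368,352) long, (401,353) medium, (436,350) short, (470,350) long and (506,352) medium. The trays are medium (318,286), short (386,281) and long (448,276), and the basket stands in the long one. The stand is at (582,284) with its arm near (615,295). Things that could be mistaken for tubes are red (342,208) and (304,422), pink (433,403) and yellow (502,417). I exclude those by colour. Next I measure.

```bash
cat > h.py <<'E'
import numpy as np,cv2
from scipy.spatial.transform import Rotation as R
def points(g):
    K=g["camera_matrix"];V=g["view"];d=g["depth"];h,w=d.shape
    u,v=np.meshgrid(np.arange(w),np.arange(h))
    c=np.stack([(u-K[0,2])/K[0,0]*d,-(v-K[1,2])/K[1,1]*d,-d],-1)
    return (c-V[:3,3])@V[:3,:3]          # world = R^T (c-t)
def ray(g,px,z):
    K=g["camera_matrix"];V=g["view"];px=np.atleast_2d(px).astype(float)
    r=np.c_[(px[:,0]-K[0,2])/K[0,0],-(px[:,1]-K[1,2])/K[1,1],-np.ones(len(px))]@V[:3,:3]
    o=-V[:3,:3].T@V[:3,3]
    return (o+r*((z-o[2])/r[:,2])[:,None])[:,:2]
def rects(g,mask,z,amin=40):
    out=[]
    for c in cv2.findContours(mask.astype(np.uint8),cv2.RETR_EXTERNAL,cv2.CHAIN_APPROX_NONE)[0]:
        if cv2.contourArea(c)<amin: continue
        (cx,cy),(a,b),t=cv2.minAreaRect((ray(g,c[:,0],z)*1000).astype(np.float32))
        if a<b: a,b,t=b,a,t+90
        t=(t+90)%180-90
        out.append((cx/1000,cy/1000,a+3.3,b+3.3,t))   # m,m,mm,mm, deg of long side from +x
    return sorted(out,key=lambda o:-o[1])
def q(th):  # tool down, closing line (tool y) at angle th (rad) from world y
    return (R.from_euler("z",th)*R.from_euler("x",np.pi)).as_quat()[[3,0,1,2]]
def tubes(g):
    P=points(g);z=P[...,2];hsv=cv2.cvtColor(g["frame"],cv2.COLOR_BGR2HSV)
    m=(z>.012)&(z<.045)&(hsv[...,1]<70)&(P[...,0]>.25)&(P[...,0]<.8)&(P[...,1]<.34)&(P[...,1]>-.36)
    return rects(g,m,.022),m
E
python3 - <<'E'
from h import *
g=dict(np.load("top0.npz"));P=points(g);hsv=cv2.cvtColor(g["frame"],cv2.COLOR_BGR2HSV)
z=P[...,2]; tab=(abs(z)<.02)&(P[...,0]>.3)&(P[...,0]<.8)&(abs(P[...,1])<.3); print("table z",np.median(z[tab]),z[tab].std())
for t in tubes(g)[0]: print("tube",np.round(t,3))
wood=(hsv[...,1]>75)&(hsv[...,0]<25)&(z<.03)&(P[...,0]>.4)&(P[...,0]<.75)&(abs(P[...,1])<.6)
for t in rects(g,wood,.011,300): print("wood",np.round(t,3))
for lo,hi in((.11,.14),(.18,.24)):
    m=(z>lo)&(z<hi)&(P[...,0]>.4)&(P[...,1]>-.6)
    for t in rects(g,m,(lo+hi)/2+.005,5): print("high",lo,np.round(t,3))
    p=P[m&(abs(P[...,1])<.7)];print(len(p),p.min(0).round(3),p.max(0).round(3),np.median(p,0).round(3))
E
```

```text
table z 0.0003342487035067109 0.0046974923407947225
tube [  0.449   0.285 113.54   27.678  18.753]
tube [ 0.442  0.202 85.705 27.426  3.018]
tube [ 0.445  0.128 63.266 27.24  -8.619]
tube [ 4.51000e-01  4.30000e-02  1.11637e+02  2.67080e+01 -7.94000e+00]
tube [ 4.4900e-01 -3.3000e-02  8.7650e+01  2.4481e+01 -1.3970e+00]
tube [ 0.332 -0.099 86.841 26.413 76.625]
tube [ 0.45  -0.113 62.867 27.205 12.224]
tube [  0.451  -0.188 112.042  28.23   12.311]
tube [ 0.447 -0.267 88.302 29.81   9.702]
wood [6.07000e-01 1.53000e-01 1.60060e+02 1.10737e+02 1.76700e+00]
wood [ 6.17000e-01 -7.00000e-03  1.57311e+02  8.56070e+01 -1.05000e+00]
wood [ 6.24000e-01 -1.49000e-01  1.60985e+02  1.34958e+02  8.52000e-01]
wood [  0.599  -0.454 108.95  105.475  88.71 ]
high 0.11 [  0.635  -0.145 105.401  16.241 -83.578]
high 0.11 [  0.597  -0.448  17.075  13.585 -64.872]
104 [ 0.594 -0.453  0.112] [ 0.643 -0.095  0.14 ] [ 0.634 -0.154  0.135]
high 0.18 [  0.543  -0.447 119.278  22.5     2.189]
118 [ 0.484 -0.457  0.181] [ 0.603 -0.446  0.23 ] [ 0.547 -0.451  0.204]
```

Everything matches the description: the lengths are 112/86/63 mm, the tray sizes agree, and the bar top is at about 0.136 m. I'll hover over the basket and check it with the wrist camera.

```bash
python3 - <<'E'
from bench import *
from h import *
g=dict(np.load("top0.npz"));P=points(g);z=P[...,2]
m=(z>.19)&(z<.212)&(P[...,0]>.4)&(P[...,1]<-.3)&(P[...,1]>-.6)&(P[...,0]<.6); v,u=np.nonzero(m)
p=ray(g,np.c_[u,v],.204); print("arm line",np.polyfit(p[:,0],p[:,1],1),p.min(0),p.max(0))
hi=P[(z>.215)&(z<.24)&(P[...,1]<-.3)&(P[...,1]>-.6)&(P[...,0]>.4)]; print("tip",hi)
m=(z>.11)&(z<.15)&(P[...,0]>.55)&(P[...,1]>-.3)
print("bar",rects(g,m,.137,20))
t=state()["time"]
move_to([.60,-.13,.30],q(np.radians(96.4))); print(state()["time"]-t,state()["joint_pos"])
w=get_image("wrist"); np.savez("w1.npz",**w); cv2.imwrite("pics/w1.png",w["frame"])
P=points(w);z=P[...,2];m=(z>.11)&(z<.15)
print(np.round(w["view"],3).tolist()); print("bar w",rects(w,m,.137,50), np.median(z[m]))
E
```

```text
arm line [-0.00938458 -0.44619643] [ 0.48957306 -0.45821769] [ 0.59961957 -0.44528919]
tip [[ 0.49130425 -0.44909981  0.21590251]
 [ 0.49060498 -0.45003626  0.22168305]
 [ 0.48997326 -0.45116967  0.22685042]
 [ 0.48791117 -0.44777417  0.21892803]
 [ 0.48733222 -0.44906509  0.22371793]
 [ 0.48657868 -0.44972789  0.23015057]
 [ 0.48685533 -0.45393718  0.22692084]
 [ 0.48423157 -0.4486551   0.22421871]
 [ 0.48393967 -0.45089024  0.22637198]
 [ 0.48423791 -0.45521318  0.22285596]]
bar [(0.633416015625, -0.14433854675292968, 104.85825805664062, 16.17186908721924, -83.57774257659912)]
1.9083 [-2.70429617e-01  1.56797949e-01  1.03632289e+00 -3.62355342e-04
  1.94884896e+00 -3.80372099e-01]
[[0.994, 0.108, -0.001, -0.581], [-0.105, 0.964, -0.242, 0.237], [-0.025, 0.241, 0.97, -0.409], [0.0, 0.0, 0.0, 1.0]]
bar w [(0.6300420532226563, -0.14560067749023436, 107.66323547363281, 13.383301544189454, -84.73171615600586)] 0.1368602869658289
```

View pics/w1.png

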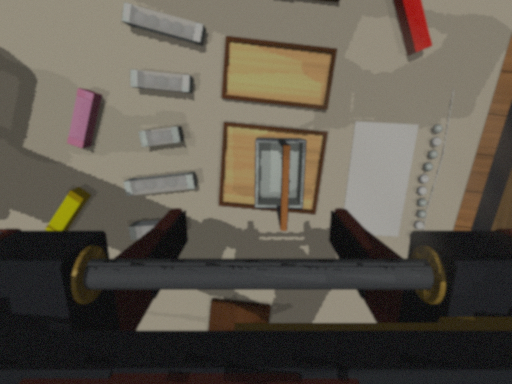

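The wrist view shows the basket with its wooden bar at (286,185) inside the long tray, and the other trays beside it. Grip the bar off-centre so the fingers clear the hook arm.

```bash
python3 - <<'E'
from bench import *
from h import *
o=q(np.radians(95.8)); gx,gy=.6295,-.120
move_to([gx,gy,.20],o); move_l([gx,gy,.122],.12); close()
s=state(); print("gap",s["finger_gap"],s["finger_force"],s["ee_pos"])
move_l([gx,gy,.255],.12); s=state(); print("lift",s["finger_gap"],s["ft_force"])
o=q(np.radians(90)); Y=-.451+.025
move_to([.42,Y,.255],o); s=state(); print(s["ee_pos"],s["finger_gap"],s["time"])
g=get_image("top");P=points(g);z=P[...,2]
w=get_image("side"); cv2.imwrite("pics/s2.png",cv2.resize(w["frame"][60:300,200:512],None,fx=2.5,fy=2.5)); 
E
```

```text
gap 0.007909610473156435 29.998811781406403 [ 0.62947699 -0.11988242  0.12189229]
lift 0.007702185346893944 [ 0.31292791  0.13681764 -1.22263701]
[ 0.42074968 -0.42530669  0.25486864] 0.007738972650840767 7.2
```

View pics/s2.png

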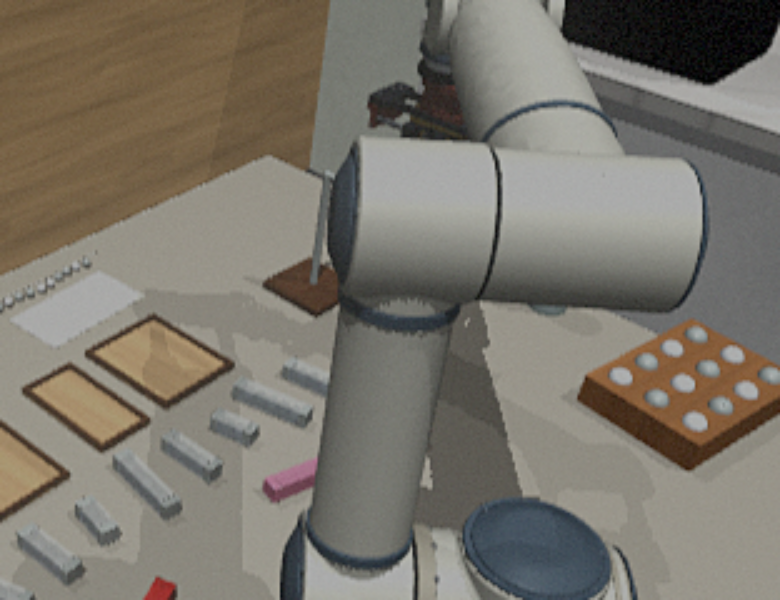

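The basket is held and the side view is blocked by the arm, but the tray at (160,360) is empty. Slide it in, lower and release.

```bash
python3 - <<'E'
from bench import *
from h import *
Y=-.451+.025
move_l([.534,Y,.255],.1); print(state()["ft_force"])
for z in (.215,.209,.206,.2045):
    move_l([.534,Y,z],.05); f=state()["ft_force"]; print(z,f.round(2))
    if f[2]>-.2: break
gripper_open(); hold(.3); move_l([.534,Y,.29],.15); print(state()["time"])
move_to([.45,-.3,.33],q(np.radians(90)))
hold(.3)
for i,n in enumerate(("top","side")):
    g=get_image(n); P=points(g);z=P[...,2]
    m=(z>.195)&(z<.226)&(P[...,0]>.42)&(P[...,0]<.6)&(P[...,1]<-.38)&(P[...,1]>-.53); p=P[m]
    if len(p): print(n,len(p),p.min(0),p.max(0))
    c=g["frame"][130:260,320:450] if i==0 else g["frame"][90:220,270:400]
    cv2.imwrite(f"pics/{n}3.png",cv2.resize(c,None,fx=4,fy=4))
a=cv2.hconcat([cv2.imread(f"pics/{n}3.png") for n in("top","side")]); cv2.imwrite("pics/b3.png",cv2.resize(a,(800,400)))
E
```

```text
[ 0.11432578 -0.02966071 -0.4290999 ]
0.215 [-0.07 -0.46 -1.12]
0.209 [ 0.65  0.23 -1.29]
0.206 [-0.01 -0.18 -1.02]
0.2045 [-0.84  1.26  1.99]
12.6083
side 116 [ 0.52910428 -0.49366079  0.1959107 ] [ 0.5992117  -0.39002125  0.2205305 ]
```

View pics/b3.png

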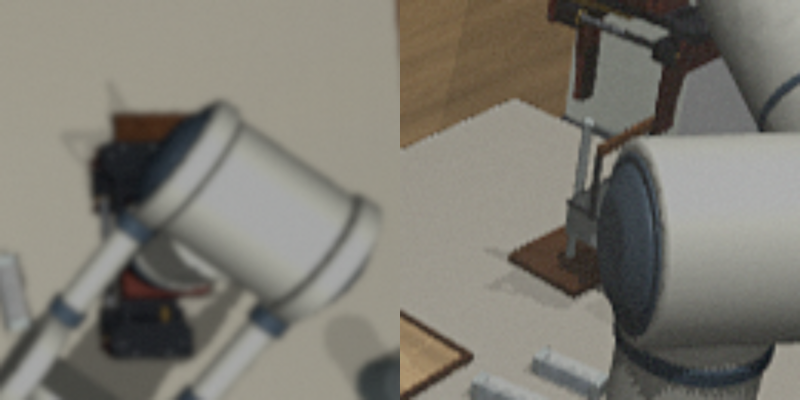

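Basket hangs level on the hook: in the right half, its bar runs (600,150)–(660,120) over the arm. On to the tubes: a helper that re-images before every pick and checks that the finger space is free.

```bash
cat > work.py <<'E'
from bench import *
from h import *
PARK=([.16,.33,.38],q(np.radians(155)))
TR={"M":(.607,.153,1.5),"S":(.617,-.007,-1.),"L":(.624,-.149,.85)}
SL={"M":[.062,-.008,-.052],"L":[.062,-.008,-.052],"S":[.045,-.030]}
def look():
    move_to(*PARK); g=get_image("top"); ts=[t for t in tubes(g)[0] if 50<t[2]<122 and t[3]<38]
    out=[]
    for x,y,a,b,t in ts:
        k="SML"[int(np.argmin([abs(a-63.5),abs(a-87.5),abs(a-112.5)]))]
        tx,ty,_=TR[k]; out.append(dict(k=k,x=x,y=y,a=a,t=t,inn=x>.52))
    return g,out
def cand(g,ts):
    P=points(g).reshape(-1,3); P=P[(P[:,2]>.012)&(P[:,2]<.12)]; best=[]
    for T in ts:
        if T["inn"] or T["x"]<.37: continue
        t=np.radians(T["t"]);d=np.array([np.cos(t),np.sin(t)]);n=np.array([-d[1],d[0]])
        for s in (0,.008,-.008,.016,-.016,.024,-.024):
            if abs(s)>T["a"]/2000-.02: continue
            r=P[:,:2]-[T["x"],T["y"]]-s*d; A=abs(r@d);N=abs(r@n)
            c=int(((A<.014)&(N>.019)&(N<.0615)).sum()); best.append((c,abs(s),s,T))
    return sorted(best,key=lambda b:b[:2])
def pick_place(T,s,slot):
    t=np.radians(T["t"]);d=np.array([np.cos(t),np.sin(t)]); p=np.array([T["x"],T["y"]])+s*d; o=q(t)
    move_to([*p,.13],o); move_l([*p,.017],.12); close(); gap=state()["finger_gap"]
    move_l([*p,.13],.15)
    if gap<.018: print("MISSED",gap); gripper_open(); return False
    tx,ty,yw=TR[T["k"]]; yw=np.radians(yw); th=yw+np.pi/2
    c=np.array([tx,ty])+slot*np.array([np.cos(yw),np.sin(yw)])+s*np.array([-np.sin(yw),np.cos(yw)])
    o=q(th); move_to([*c,.13],o); move_l([*c,.05],.15); move_l([*c,.0230],.05)
    f=state()["ft_force"][2]; gripper_open(); move_l([*c,.13],.15)
    print(T["k"],"gap",round(gap,4),"s",s,"fz",round(float(f),1),"t",state()["time"]); return True
def show(ts):
    for T in ts: print({k:(round(v,3) if isinstance(v,float) else v) for k,v in T.items()})
def run(n):
    for _ in range(n):
        g,ts=look(); c=cand(g,ts)
        if not c: print("none left"); break
        T=c[0][3]; k=T["k"]; i=sum(u["inn"] and u["k"]==k for u in ts)
        print("seen",len(ts),"take",k,round(T["x"],3),round(T["y"],3),"occ",c[0][0],"slot",i)
        if c[0][0]>3: print("blocked"); break
        if not pick_place(T,c[0][2],SL[k][i]): break
    g,ts=look(); show(ts); cv2.imwrite("pics/last.png",g["frame"]); return g,ts
E
python3 - <<'E'
from work import *
print(inverse_kinematics(*PARK))
print(state()["time"]); move_to([.35,.0,.35],q(np.radians(90)))
run(1)
E
```

```text
[ 1.02650180e+00 -4.28980487e-01  1.41922503e+00 -4.44089210e-16
  2.15134811e+00 -1.07962216e-01]
13.6833
seen 9 take L 0.449 0.284 occ 0 slot 0
L gap 0.0236 s 0 fz 17.3 t 26.0917
{'k': 'M', 'x': 0.442, 'y': 0.202, 'a': 85.705, 't': 3.018, 'inn': False}
{'k': 'S', 'x': 0.445, 'y': 0.128, 'a': 63.266, 't': -8.619, 'inn': False}
{'k': 'L', 'x': 0.451, 'y': 0.043, 'a': 111.637, 't': -7.94, 'inn': False}
{'k': 'M', 'x': 0.449, 'y': -0.033, 'a': 87.65, 't': -1.397, 'inn': False}
{'k': 'M', 'x': 0.332, 'y': -0.1, 'a': 88.225, 't': 76.625, 'inn': False}
{'k': 'S', 'x': 0.45, 'y': -0.113, 'a': 62.867, 't': 12.224, 'inn': False}
{'k': 'L', 'x': 0.689, 'y': -0.154, 'a': 119.772, 't': -88.972, 'inn': True}
{'k': 'L', 'x': 0.451, 'y': -0.188, 'a': 111.96, 't': 12.639, 'inn': False}
{'k': 'M', 'x': 0.447, 'y': -0.268, 'a': 88.279, 't': 9.979, 'inn': False}
```

```bash
python3 - <<'E'
from h import *
a=cv2.imread("pics/last.png"); cv2.imwrite("pics/l4.png",cv2.resize(a[130:260,160:340],None,fx=4.4,fy=4.4,interpolation=cv2.INTER_CUBIC))
E
```

```text
(no output)
```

View pics/l4.png

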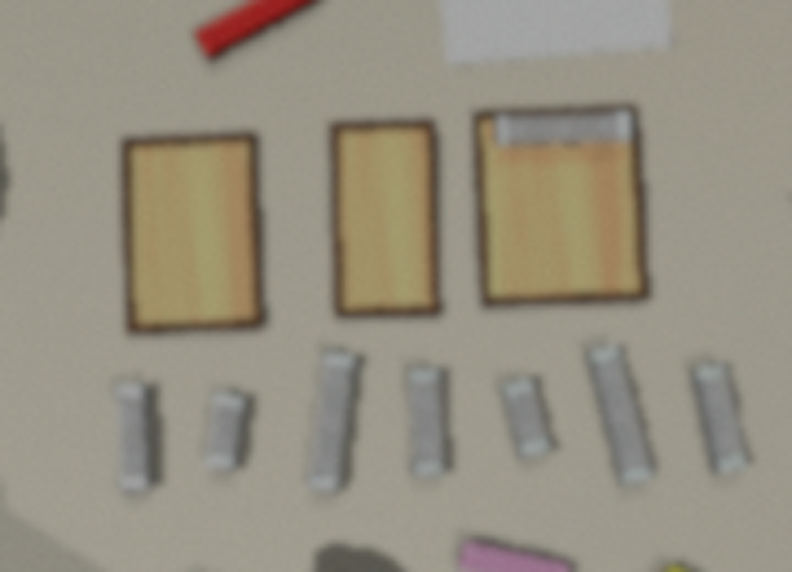

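```bash
python3 - <<'E'
from work import *
g=get_image("top");P=points(g)
def med(x,y,dx,dy):
    m=(abs(P[...,0]-x)<dx)&(abs(P[...,1]-y)<dy); p=P[m]; return len(p),round(float(np.median(p[:,2])),4)
print("tube pieces",[med(.683,y,.007,.008) for y in(-.195,-.17,-.152,-.13,-.11)])
print("by x",[(x,med(x,-.152,.003,.035)) for x in(.664,.67,.676,.682,.688,.694,.70,.706)])
print("floor",med(.62,-.149,.03,.03),"table tubes",[med(x,y,.01,.004) for x,y in((.442,.202),(.451,.043),(.451,-.188))])
hsv=cv2.cvtColor(g["frame"],cv2.COLOR_BGR2HSV)
m=(hsv[...,1]<70)&(P[...,2]>.021)&(P[...,2]<.04)&(P[...,0]>.66)&(P[...,0]<.72)&(P[...,1]<-.07)&(P[...,1]>-.23)
print(rects(g,m,.028))
E
```

```text
tube pieces [(19, 0.0289), (18, 0.0281), (21, 0.0276), (21, 0.0306), (20, 0.0298)]
by x [(0.664, (32, 0.005)), (0.67, (32, 0.0051)), (0.676, (61, 0.0252)), (0.682, (27, 0.029)), (0.688, (39, 0.0312)), (0.694, (26, 0.0324)), (0.7, (11, 0.0119)), (0.706, (21, 0.0094))]
floor (261, 0.0047) table tubes [(14, 0.0202), (11, 0.0226), (16, 0.0235)]
[(0.6848278198242187, -0.15024774169921876, 112.1495864868164, 26.958573150634766, -88.87498307228088)]
```

```bash
python3 - <<'E'
from work import *
move_to([.66,-.22,.26],q(np.radians(90)))
w=get_image("wrist");P=points(w);z=P[...,2]
m=(z>.018)&(z<.045)&(P[...,0]>.62)&(P[...,0]<.75)&(P[...,1]<-.07)&(P[...,1]>-.23)
print(rects(w,m,.029,100)); p=P[m&(P[...,2]>.024)]
A=np.c_[p[:,:2]-p[:,:2].mean(0),np.ones(len(p))]; print("plane",np.linalg.lstsq(A,p[:,2],rcond=None)[0],len(p))
f=(z<.016)&(z>.002)&(P[...,0]>.6)&(P[...,0]<.66)&(P[...,1]<-.11)&(P[...,1]>-.19);print("floor",np.median(z[f]))
cv2.imwrite("pics/w5.png",w["frame"])
E
```

```text
[(0.6819424438476562, -0.15222271728515624, 113.84002380371093, 29.306418228149415, -89.64036557078362)]
plane [0.16795936 0.00560495 0.03085725] 1618
floor 0.005172552024045562
```

View pics/w5.png

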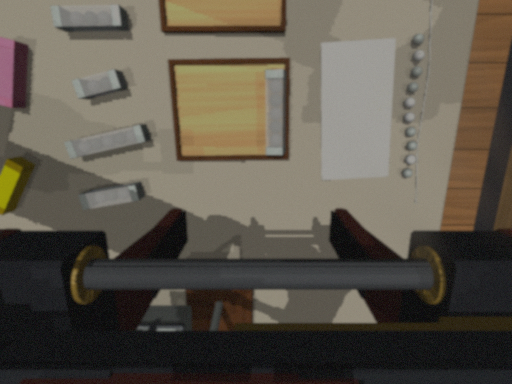

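The tube in the long tray (275,110 in the wrist picture) is tilted 0.17 rad, so one edge is on the far rim. I'll re-measure the trays from the wrist, then regrasp it and set it further in.

```bash
cat >> work.py <<'E'
def trays():
    for k,(x,y,_) in TR.items():
        if k=="S": continue
        move_to([x,y-.09,.27],q(np.pi/2)); w=get_image("wrist");P=points(w);hsv=cv2.cvtColor(w["frame"],cv2.COLOR_BGR2HSV)
        m=(hsv[...,1]>75)&(hsv[...,0]<25)&(abs(P[...,2])<.03)&(P[...,0]>.45)&(P[...,0]<.75)&(P[...,1]<.25)&(P[...,1]>-.24)
        m=cv2.morphologyEx(m.astype(np.uint8),cv2.MORPH_CLOSE,np.ones((5,5)))
        print(k,[np.round(r,4).tolist() for r in rects(w,m,.011,1500)])
E
python3 - <<'E'
from work import *
trays()
E
```

```text
M [[0.6053, 0.1541, 164.2988, 114.6349, 1.471], [0.6137, -0.0039, 164.0255, 89.9835, -0.1357], [0.6056, -0.1864, 133.3008, 63.8187, -0.1185]]
L [[0.6141, -0.0387, 164.0699, 24.2867, -0.0303], [0.6214, -0.1492, 164.1914, 139.2265, 0.8457]]
```

```bash
sed -i 's/^TR=.*/TR={"M":(.6055,.1535,1.5),"S":(.614,-.005,-.5),"L":(.621,-.149,.85)}/; s/^SL=.*/SL={"M":[.057,-.013,-.054],"L":[.057,-.013,-.054],"S":[.045,-.030]}/' work.py
cat >> work.py <<'E'
def check(k,y0=None):
    "tops of tubes in tray k from the wrist: centre in tray frame, size, tilt, height"
    x,y,yw=TR[k]; move_to([x,y-.085,.26],q(np.pi/2)); w=get_image("wrist");P=points(w);z=P[...,2]
    hsv=cv2.cvtColor(w["frame"],cv2.COLOR_BGR2HSV); c,s=np.cos(np.radians(yw)),np.sin(np.radians(yw))
    X=(P[...,0]-x)*c+(P[...,1]-y)*s; Y=-(P[...,0]-x)*s+(P[...,1]-y)*c
    m=((z>.019)&(z<.05)&(abs(X)<.1)&(abs(Y)<.075)).astype(np.uint8); n,l=cv2.connectedComponents(m)
    for i in range(1,n):
        b=l==i
        if b.sum()<150: continue
        r=rects(w,b,.029,80)[0]; d=np.array(r[:2])-[x,y]
        e=cv2.erode(b.astype(np.uint8),np.ones((5,5)))>0; A=np.c_[P[e][:,:2]-P[e][:,:2].mean(0),np.ones(e.sum())]
        pl=np.linalg.lstsq(A,P[e][:,2],rcond=None)[0]
        print("  in",k,"x %.3f y %.3f"%(d[0]*c+d[1]*s,-d[0]*s+d[1]*c),"len %.0f w %.0f ang %.1f"%(r[2],r[3],r[4]-yw),"slope",pl[:2].round(2),"top %.4f"%pl[2])
    return w
E
python3 - <<'E'
from work import *
x,y=.6825,-.1505; o=q(np.radians(90.85))
move_to([x,y,.10],o); move_l([x,y,.0235],.08); close(); print(state()["finger_gap"],state()["ft_force"])
move_l([x,y,.04],.08); nx=.621+.057
move_l([nx,y,.04],.08); move_l([nx,y,.0245],.05); print(state()["ft_force"]); gripper_open(); move_l([nx,y,.13],.15)
check("L"); print(state()["time"])
E
```

```text
0.026639084648528932 [-0.4369528  -0.08977613  0.38777483]
[-0.73157595 -0.52218319 -0.65778166]
  in L x 0.058 y -0.004 len 112 w 28 ang -90.6 slope [0. 0.] top 0.0287
40.5417
```

```bash
python3 - <<'E'
from work import *
run(3); check("M"); check("L"); print(state()["time"])
E
```

```text
seen 9 take S 0.445 0.128 occ 0 slot 0
S gap 0.0237 s 0 fz -0.1 t 53.0083
seen 9 take M 0.442 0.202 occ 0 slot 0
M gap 0.0239 s 0 fz -1.8 t 64.95
seen 9 take L 0.451 0.043 occ 0 slot 1
L gap 0.0236 s 0 fz -1.9 t 76.9417
{'k': 'M', 'x': 0.665, 'y': 0.147, 'a': 93.684, 't': -88.529, 'inn': True}
{'k': 'S', 'x': 0.66, 'y': -0.013, 'a': 67.961, 't': 88.868, 'inn': True}
{'k': 'M', 'x': 0.449, 'y': -0.033, 'a': 87.65, 't': -1.397, 'inn': False}
{'k': 'M', 'x': 0.332, 'y': -0.1, 'a': 88.225, 't': 76.625, 'inn': False}
{'k': 'S', 'x': 0.412, 'y': -0.112, 'a': 62.409, 't': 12.277, 'inn': False}
{'k': 'L', 'x': 0.687, 'y': -0.153, 'a': 120.956, 't': -88.875, 'inn': True}
{'k': 'L', 'x': 0.61, 'y': -0.155, 'a': 118.823, 't': -89.147, 'inn': True}
{'k': 'L', 'x': 0.451, 'y': -0.188, 'a': 112.055, 't': 12.257, 'inn': False}
{'k': 'M', 'x': 0.447, 'y': -0.268, 'a': 88.279, 't': 9.979, 'inn': False}
  in M x 0.055 y -0.005 len 88 w 28 ang -89.9 slope [-0. -0.] top 0.0287
  in L x -0.015 y -0.004 len 112 w 27 ang 89.1 slope [0.01 0.  ] top 0.0287
  in L x 0.058 y -0.004 len 112 w 28 ang -90.5 slope [-0.  0.] top 0.0287
82.6583
```

```bash
sed -i 's/"M":\[.057,-.013,-.054\],"L":\[.057,-.013,-.054\]/"M":[.057,-.012,-.056],"L":[.057,-.013,-.056]/; s/p=np.array(\[T\["x"\],T\["y"\]\])+s\*d; o=q(t)/p=np.array([T["x"]-.003,T["y"]])+s*d; o=q(t)/' work.py; grep -n '\.003' work.py
python3 - <<'E'
from work import *
run(2); check("M");check("L"); check("S"); print(state()["time"])
E
```

```text
24:    t=np.radians(T["t"]);d=np.array([np.cos(t),np.sin(t)]); p=np.array([T["x"]-.003,T["y"]])+s*d; o=q(t)
seen 9 take M 0.449 -0.033 occ 0 slot 1
M gap 0.0239 s 0 fz -0.2 t 94.7
seen 8 take S 0.412 -0.112 occ 0 slot 1
S gap 0.0237 s 0 fz -0.7 t 106.0167
{'k': 'M', 'x': 0.596, 'y': 0.152, 'a': 89.407, 't': -88.241, 'inn': True}
{'k': 'M', 'x': 0.669, 'y': 0.15, 'a': 92.948, 't': -88.874, 'inn': True}
{'k': 'S', 'x': 0.587, 'y': -0.005, 'a': 60.416, 't': 88.707, 'inn': True}
{'k': 'S', 'x': 0.66, 'y': -0.01, 'a': 60.822, 't': 88.688, 'inn': True}
{'k': 'M', 'x': 0.332, 'y': -0.1, 'a': 88.225, 't': 76.625, 'inn': False}
{'k': 'L', 'x': 0.611, 'y': -0.155, 'a': 118.823, 't': -89.147, 'inn': True}
{'k': 'L', 'x': 0.451, 'y': -0.188, 'a': 111.96, 't': 12.639, 'inn': False}
{'k': 'M', 'x': 0.447, 'y': -0.268, 'a': 88.279, 't': 9.979, 'inn': False}
  in M x -0.014 y -0.001 len 88 w 27 ang -89.5 slope [-0.  0.] top 0.0288
  in M x 0.055 y -0.005 len 88 w 28 ang -89.9 slope [-0.  0.] top 0.0288
  in L x -0.015 y -0.004 len 112 w 27 ang 89.1 slope [-0.  0.] top 0.0287
  in L x 0.058 y -0.004 len 112 w 28 ang -90.6 slope [-0. -0.] top 0.0287
  in S x -0.031 y -0.001 len 62 w 27 ang -89.5 slope [-0.01 -0.  ] top 0.0288
  in S x 0.043 y -0.004 len 63 w 27 ang 89.6 slope [-0.01  0.  ] top 0.0288
112.0583
```

```bash
python3 - <<'E'
from work import *
for _ in range(2):
    g,ts=look(); c=cand(g,ts); T=c[0][3]; print(T,c[0][:3])
    if c[0][0]>3 or not pick_place(T,c[0][2],-.056): break
check("M");check("L");print(state()["time"])
g,ts=look(); cv2.imwrite("pics/t6.png",cv2.resize(g["frame"][110:270,150:440],None,fx=2.7,fy=2.7)); print(state()["time"])
P=points(g);z=P[...,2];m=(z>.196)&(z<.24)&(P[...,0]>.46)&(P[...,0]<.62)&(P[...,1]<-.38)&(P[...,1]>-.52);p=P[m]
b=p[abs(p[:,1]+.451)>.015]; print("bar pts",len(b),b.min(0),b.max(0),np.median(b,0))
E
```

```text
{'k': 'L', 'x': 0.4512332458496094, 'y': -0.18825917053222657, 'a': 112.0548599243164, 't': 12.256882667541504, 'inn': False} (0, 0, 0)
L gap 0.0236 s 0 fz -1.0 t 124.0917
{'k': 'M', 'x': 0.44668136596679686, 'y': -0.26796713256835936, 'a': 88.27921752929687, 't': 9.979360580444336, 'inn': False} (0, 0, 0)
M gap 0.0237 s 0 fz -0.6 t 136.9583
  in M x -0.057 y -0.001 len 87 w 28 ang -90.6 slope [-0.  0.] top 0.0288
  in M x 0.007 y -0.002 len 87 w 26 ang -90.8 slope [-0.01  0.  ] top 0.0287
  in M x 0.055 y -0.004 len 88 w 28 ang -89.9 slope [-0.01  0.  ] top 0.0287
  in L x -0.057 y -0.001 len 112 w 28 ang -90.2 slope [0.01 0.  ] top 0.0288
  in L x 0.008 y -0.004 len 112 w 26 ang -90.1 slope [-0.  0.] top 0.0288
  in L x 0.058 y -0.004 len 112 w 28 ang -90.2 slope [-0.01  0.  ] top 0.0287
138.9167
141.575
bar pts 78 [ 0.53189215 -0.49411698  0.20020634] [ 0.53979204 -0.39194313  0.22733263] [ 0.53591356 -0.4288679   0.21690287]
```

View pics/t6.png

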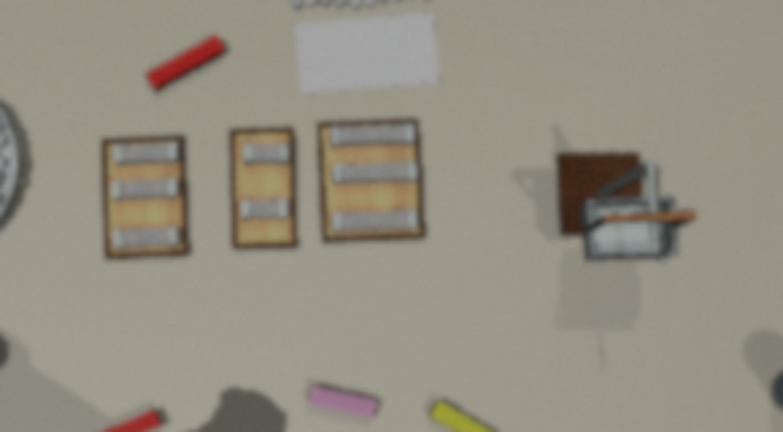

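The top view shows all eight tubes flat and crosswise, three at (145,195), two at (265,180) and three at (372,175). The basket hangs on the hook at (640,215), with its bar at x 0.536 and z about 0.217. Handing in.

```bash
python3 -c "
from bench import *
print(job_done())"
```

```text
the job is handed in; nothing more can be done
None
```

The job is handed in at about 142 s of the 200 s: the basket hangs on the hook and all eight tubes lie flat in the trays of their length by my last camera check; no verdict came back.

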